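# Dock the porcelain palette

### The arm

A 6-joint arm with a two-finger parallel gripper is mounted at the origin on the work surface. World frame = base frame: x ahead of the robot, y to its left, z up, the work surface at z = 0. Lengths are in m, angles in rad, forces in N, time in s.
With the tool pointing down it reaches from about 0.4 to 0.825 m from the base axis. Payload 7 kg.
Tool frame: the origin (TCP) lies at the very end of the fingers, on their centre line; the grasp point (between the pads) lies 19 mm behind it; z points along the fingers, y is the direction in which the jaws open and shut (so a half turn about z gives the same grasp; the last joint's range is limited). The gripper opens to 88 mm and grips with 3 to 60 N. Pads are 19 mm wide; open, the fingers measure 130 mm over their backs; the gripper's body (78 mm by 193 mm) begins 47 mm behind the grasp point.
Start: joints at [1.553, 0.359, 0.012, 0, -1.224, -0.288], TCP at [0.203, 0.644, 0.227] pointing down, gripper open.
Joint ranges: [-3.07, 3.07], [-1.43, 2.12], [-1.02, 1.25], [-3.03, 1.67], [-3.05, -0], [-3.03, 3.03]. Speed limits (rad/s): [2.39, 2.39, 3.01, 3.14, 3.14, 3.14].

### API

Orientations are given as [roll, pitch, yaw] about the fixed x, y, z axes, in that order (R = Rz(yaw) Ry(pitch) Rx(roll)).
In Python, from station import arm, optics, outline_of, spot_point gives the robot as it stands.
- The arm moves only by the shell command python3 -m crank 'ROWS' [FORCE]. ROWS is JSON, a list of rows, each a list of 3 entries, a list of its own where there are three numbers: the opening in per cent of the stroke, from 0 (shut) to 100 (fully open), then the shift along the tool's x, y, z in cm, then the turn, a rotation vector about the tool's x, y, z in rad. In form: [[jaw, [dx, dy, dz], [ax, ay, az]], ...]. A call has 1 to 12 rows; each row shifts and turns the commanded pose from where the row before left it, along the tool's axes as they then stand; what a row does not reach is not made up. A row lasts 1/10 s, in which the tool goes at most 50 mm and 8.59 degrees, less where a joint would pass 70% of its speed; a pose out of reach is approached as far as the arm can. A call is refused whole if a number of a shift passes 5 or a number of a turn 0.15, either way. A call with a gripper value outside its range is refused whole. The fingers move at their own pace and stop on an object; FORCE is the grip in N (left out, the last holds). Time passes only in rows, so rows that do not move let the fingers close. It gives the time, the measured TCP pose, the force and the opening at its end, in the units of the state.
- arm.get_state(): the state, without advancing time (a new reading comes with each control period).
- optics.grab_frame(name): name is "side" or "top" or "wrist"; returns (picture, depth): 384x512x3 uint8, red, green, blue; 384x512 float32, m along the optical axis (not along the pixel's ray), 0 where there is no reading.
- optics.camera_model(name): a dict with "K" (3x3 intrinsics, pixels), "T" (4x4, takes a point from camera to world coordinates); the wrist camera has in their place "T_tool_cam" (4x4, takes a point from camera to tool coordinates, whose origin is the TCP and whose axes are the flange's). Camera axes: x right, y up, looking along -z (the intrinsics and any distortion apply to the point x, -y, -z); pixel columns grow to the right and rows downward; lengths in m; the calibration is good to about 2 mm. A picture is of the moment at which its call begins: read the wrist's pose just before it. camera_model takes no time and is no camera call.
- arm.job_done(): hands the job in, once; it reports no verdict.
Trained networks look in the newest picture that a camera, given by its name, has taken for a name from the list of things; names that differ only in an ending like _2 or _b are one class to them, and where a whole thing is asked for, a point or a joint stands for the part that bears it (a point fixed in the world has none). Each returns a list of dicts, best first, with "conf" (0 to 1); they miss things now and then, are a little off and sometimes report something else, mostly with a low value. They report only what shows in the picture. A call takes as long as a camera call.
- outline_of(camera, name): "region" (384x512 bool, what is visible of it) and "uv" ([column, row] in pixels, amid what is visible of it).
- spot_point(camera, name): "uv" ([column, row] in pixels: a listed point, or the origin of a listed thing).
The state is a dict: "t": time; "q": joint angles; "qd": joint speeds; "joint_efforts": joint torques, N m; "eef_pos": TCP position; "ee_rot": TCP orientation; "force": force on the tool from outside, world axes, zero at the start; "moment": the same for the moment, N m; "width": finger opening in m.
Only numpy, scipy, OpenCV 4.12 (cv2) and the standard library are available. Lean on these libraries where they do the work, as an engineer would, in place of code of your own. Each camera call takes 0.05 s, during which the arm holds its last target. There are 200 camera calls.

### The job

Without lifting it, push the porcelain palette up the ramp and over the lip into its wooden bay, until it lies flat on the bay floor and bears snugly against the stop bar; keep a light pressure on it there for a moment, but gently, as it chips if it is rammed. Then swing the wooden keeper inwards over the palette as far as it goes, let go, and leave the other things on the table alone.

Things in the scene. Friction and masses are not known exactly. Their poses are not given: they have to be found in the camera images.
- palette: white porcelain paint palette, a solid slab with two rows of four ochre and brown pans flush in its top: 120 mm (own x) by 100 mm (own y) by 26 mm high, 0.35 to 0.7 kg; too wide to grip. Origin: centre of its underside. It starts on the table before the ramp, own +y pointing to the ramp within about 11 degrees. It chips if rammed into the stop (over 20 N)
- palette_front (a point): middle of the palette's leading lower edge (of the 120 mm wide side that goes up the ramp first), 50 mm along the palette's own +y from its origin
- dock: pale wooden palette bay fixed on the table; own +y is the direction in which the palette is pushed in, z up. Origin: at table height, on the centre line, under the lip's inner face. Side walls 12 mm thick, tops 35 mm above the table, run from y = -70 to 150 mm, 127 mm apart inside (the palette has 3.5 mm of play each side)
- ramp_foot (a point): middle of the ramp's foot, at table height, dock y = -70 mm. From here the ramp rises straight to 12 mm at dock y = -6 mm. Before it two splayed cheeks 24 mm high narrow the way in, from about 152 mm between them at dock y = -110 mm to 127 mm at the foot
- lip (a point): middle of the lip's inner top edge, dock y = 0, 12 mm above the table. The lip's flat top is 6 mm wide (dock y = -6 to 0); behind it there is a 5 mm step down to the bay floor
- bay_floor (a point): point on the flat bay floor, on the centre line, 7 mm above the table, dock y = 52 mm; the floor runs from dock y = 0 to 150 mm
- stop: adjustable stop across the bay: a pale wooden block 125 x 16 x 22 mm carrying on its lip side, on two brass screws, a parallel bar 118 mm wide, 8 mm thick, 21 mm high that the palette must meet. The screws hold the bar rigidly anywhere from 0 to 12 mm off the block; this is not reported: feel for it. Origin: lower edge of the block's own lip-side face, at mid-width, on the bay floor; +y as the dock's
- keeper (a joint): angle (rad) of the keeper, a dark wooden turn button 70 x 16 x 12 mm on a boss of the dock's +x side wall, from 36 to 48 mm above the table. At 0.5 it lies along the wall, pointing to dock +y; at 0 turned outwards; it grows counter-clockwise seen from above, inwards over the bay, to its end stop at 2.07, square across, 3 mm above a seated palette. It stays where left; about 1 N at its knob moves it
- keeper_pivot (a point): vertical pivot axis of the keeper, at the height of its underside, 36 mm above the table; dock x = 79, y = 52 mm
- keeper_knob (a point): middle of the keeper's upright round dowel knob, 12 mm across, standing from 48 to 74 mm above the table, 48 mm from the pivot axis; this point is 61 mm above the table
- jar: empty clear glass jar, 72 mm across, 100 mm tall; origin: centre of its underside; to be left alone
- eraser: white block eraser 45 x 25 x 14 mm; origin: centre of its underside; to be left alone
- tube: aluminium paint tube lying flat, 84 mm long, 20 mm thick, black cap at its +x end; origin: on the table under its crimped end; to be left alone
- tape: roll of paper tape lying flat, 90 mm across, 24 mm high; origin: centre of its underside; to be left alone
- brush: flat watercolour brush lying flat, 164 mm long, 14 mm wide, dark wooden handle, bristles at its +x end; origin: on the table under it, near mid-length; to be left alone
- dish: small white dish, 90 mm across, 30 mm high; origin: centre of its underside; to be left alone
- medium: amber glass bottle, 52 mm across, 100 mm tall; origin: centre of its underside; to be left alone

How it is judged:
On the way, in this order (a step that is already met when the one before it is completed fails the run):
1. the palette lies flat in the bay behind the lip and is pressed against the stop with more than 2.5 N for 0.2 s (z of palette in the frame of dock below 0.0085 m and angle between palette's own z axis and vertical below 0.02 rad and y of palette in the frame of dock above 0.049 m and contact force between palette and stop above 2.5 N), for 0.2 s.
2. the keeper is swung over the palette, past 1.9 rad (z of palette in the frame of dock below 0.0085 m and angle between palette's own z axis and vertical below 0.02 rad and y of palette in the frame of dock above 0.049 m and value of joint keeper above 1.9 rad), for 0.2 s.
At the end, for the whole second after the job is handed in: the palette lies flat on the bay floor (within 1.5 mm and 0.02 rad) behind the lip, its middle at least 49 mm beyond the lip's inner face, at rest, and the keeper lies across it (past 1.9 rad, square within about 10 degrees) (all of step 2 and linear speed of palette below 0.01 m/s); the robot touches nothing.
It fails at once if the palette is rammed against the stop (over 20 N) (contact force between palette and stop above 20 N).
It fails at once if the palette is lifted (over 50 mm) or upset (height (world z) of palette above 0.05 m or angle between palette's own z axis and vertical above 0.45 rad).
It fails at once if another thing on the table is disturbed (moved over 30 mm) (distance of any of jar, eraser, tube, tape, brush, dish, medium from where it was at the start of the episode above 0.03 m).
It also fails if it takes over 72 s, if anything falls off the work surface, if the arm or the gripper's body presses on something with over 40 N, if the wrist force passes 120 N, or if a joint passes its speed limit or range.

## Working session

There is one attempt and no reset: what is moved stays moved. The work goes in short steps, Python scripts to look and compute and a shell command to move; the robot and the scene stay as the last step left them, time stands still between calls to the robot, and variables do not carry over. Pictures are saved under pics/ and viewed, on a budget of 10 in all, crops included, one or two more only if the job needs it, and the job is handed in when it is done.

```bash
mkdir -p pics
cat > h.py <<'E'
import numpy as np, cv2
from station import arm, optics, outline_of, spot_point
from scipy.spatial.transform import Rotation as R
def cam(name):
    m=optics.camera_model(name)
    K=np.array(m["K"])
    if "T" in m: return K,np.array(m["T"]),m
    s=arm.get_state(); T=np.eye(4); T[:3,:3]=R.from_euler('xyz',s["ee_rot"]).as_matrix(); T[:3,3]=s["eef_pos"]
    return K,T@np.array(m["T_tool_cam"]),m
def ray(name,uv,z):
    """pixel ray meets the plane at height z"""
    K,T,m=cam(name); d=np.linalg.inv(K)@[uv[0],uv[1],1]; d=T[:3,:3]@(d*[1,-1,-1]); o=T[:3,3]
    return o+d*(z-o[2])/d[2]
def cloud(name,depth):
    K,T,m=cam(name); v,u=np.mgrid[:384,:512]; p=np.stack([u,v,np.ones_like(u)],-1)@np.linalg.inv(K).T
    p=p*depth[...,None]*[1,-1,-1]; return p@T[:3,:3].T+T[:3,3]
E
python3 - <<'E'
from h import *
print(arm.get_state())
ims=[]
for c in ["top","side"]:
    im,d=optics.grab_frame(c); print(c,[k for k in cam(c)[2]],np.round(cam(c)[0],1).tolist(),np.round(cam(c)[1],3).tolist())
    cv2.imwrite(f"pics/{c}0.png",im[...,::-1])
    for n,z in [("palette",0),("palette_front",0),("dock",0),("ramp_foot",0),("lip",.012),("bay_floor",.007),("stop",.007),("keeper_pivot",.036),("keeper_knob",.061),("jar",0),("eraser",0),("tube",0),("tape",0),("brush",0),("dish",0),("medium",0)]:
        for r in spot_point(c,n)[:1]: print(n,round(r["conf"],2),np.round(r["uv"],1),np.round(ray(c,r["uv"],z),4))
E
```

```text
{'t': 0.0, 'q': array([ 1.55312101e+00,  3.59375115e-01,  1.10471187e-02, -3.73851295e-04,
       -1.22411500e+00, -2.88117916e-01]), 'qd': array([ 0.0006218 , -0.00109072,  0.00018491, -0.00022667,  0.00047879,
       -0.00010237]), 'joint_efforts': array([ 3.26777138e-05, -5.82707405e+01,  2.93048108e+01,  6.99691325e+00,
        6.94245362e-03, -1.66459645e-04]), 'eef_pos': array([0.20306694, 0.64319909, 0.22562093]), 'ee_rot': array([ 3.13991399e+00, -1.30990287e-04, -3.05920438e-01]), 'force': array([-0.22925877, -0.23682064, -0.81283772]), 'moment': array([-0.00487761,  0.02558207,  0.01024894]), 'width': 0.08768510986972017}
top ['K', 'T'] [[380.8, 0.0, 254.6], [0.0, 380.8, 191.7], [0.0, 0.0, 1.0]] [[0.026, 0.996, -0.084, 0.44], [-0.999, 0.024, -0.024, 0.106], [-0.022, 0.085, 0.996, 1.007], [0.0, 0.0, 0.0, 1.0]]
palette 0.88 [346.6 170.1] [ 0.5882 -0.112   0.    ]
palette_front 0.84 [328.5 166.1] [ 0.5978 -0.0641  0.    ]
ramp_foot 0.58 [301.3 173.4] [0.5766 0.0076 0.    ]
lip 0.76 [278.  174.1] [0.5718 0.0699 0.012 ]
bay_floor 0.91 [257.3 176.3] [0.5653 0.1242 0.007 ]
stop 0.
[... 726 characters left out ...]
7  0.    ]
dock 0.92 [272.3 235.8] [0.5668 0.0692 0.    ]
ramp_foot 0.69 [273.9 233.5] [0.5724 0.0749 0.    ]
lip 0.64 [275.1 236.8] [0.5672 0.0529 0.012 ]
bay_floor 0.65 [262.2 213.5] [0.5655 0.1371 0.007 ]
stop 0.67 [239.3 318.1] [ 0.4439 -0.1156  0.007 ]
keeper_pivot 0.66 [298.5 197.8] [0.6494 0.1333 0.036 ]
keeper_knob 0.45 [290.8 177.8] [0.6463 0.178  0.061 ]
jar 0.62 [352.7 234.9] [0.733  0.0226 0.    ]
eraser 0.8 [216.9 241.3] [0.4494 0.0868 0.    ]
tube 0.6 [228.7 178.8] [0.5272 0.2965 0.    ]
tape 0.91 [292.1 156.5] [0.7171 0.3467 0.    ]
brush 0.76 [239.3 317.7] [ 0.4453 -0.11    0.    ]
dish 0.86 [141.6 194.2] [0.3106 0.2957 0.    ]
medium 0.83 [239.6 155.4] [0.5819 0.3929 0.    ]
```

View pics/top0.png

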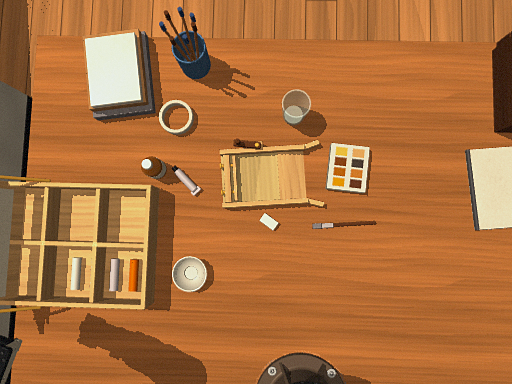

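View pics/side0.png

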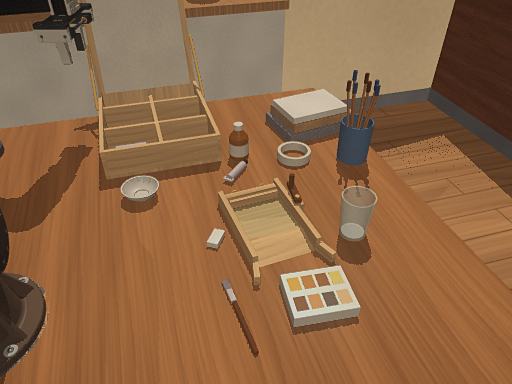

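Top view: the palette is at about (348,168) and the dock runs left from it, with its ramp mouth near (305,175). The keeper is at about (245,144) along the far wall and the jar is at (296,106). The side view agrees. Next I'll refine the dock and palette poses from depth.

Run:
```python
from h import *
acc={}
for c in ["top","side"]:
    im,d=optics.grab_frame(c); P=cloud(c,d)
    r=outline_of(c,"palette")[0]; m=r["region"]&(d>0); q=P[m]
    top=q[(q[:,2]>.018)&(q[:,2]<.034)]; rect=cv2.minAreaRect((top[:,:2]*1000).astype(np.float32)); print(c,"palette",r["conf"],len(top),top[:,2].mean(),rect)
    r=outline_of(c,"dock")[:1]
    if r:
        m=r[0]["region"]&(d>0); q=P[m]; w=q[(q[:,2]>.030)&(q[:,2]<.040)]
        print("dock",r[0]["conf"],len(w),cv2.minAreaRect((w[:,:2]*1000).astype(np.float32)))
        # walls by side
        for s in (1,-1):
            a=w[(s*(w[:,0]-.567+.1*(w[:,1]-.1))>.055)]
            v=a[:,:2]-a[:,:2].mean(0); l=cv2.fitLine((a[:,:2]).astype(np.float32),cv2.DIST_HUBER,0,.003,.001).ravel(); print(s,len(a),l)
    for n in ["keeper","palette_front","palette","lip","bay_floor","keeper_pivot","keeper_knob"]:
        z={"keeper":.048,"lip":.012,"bay_floor":.007,"keeper_pivot":.036,"keeper_knob":.061}.get(n,0)
        for r in (outline_of(c,n) if n=="keeper" else spot_point(c,n))[:2]:
            print(n,round(r["conf"],2),np.round(r["uv"]),np.round(ray(c,r["uv"],z),4))
            if n=="keeper": q=P[r["region"]&(d>0)]; print(" z",np.round(np.percentile(q[:,2],[5,50,95]),3), q[q[:,2]>.055].mean(0) if (q[:,2]>.055).any() else "")
```

```text
top palette 0.68 1784 0.02602931980802241 ((592.5482788085938, -110.06863403320312), (101.28137969970703, 120.2529296875), 84.55806732177734)
dock 0.68 801 ((571.8196411132812, 110.60774993896484), (165.3614044189453, 218.55673217773438), 4.955228328704834)
1 408 [ 0.08356538 -0.9965023   0.63351464  0.11719374]
-1 393 [ 0.0861075  -0.99628586  0.49566662  0.10148145]
keeper 0.7 [248. 147.] [0.6344 0.1496 0.048 ]
 z [0.042 0.048 0.073] [0.64349212 0.17526453 0.07126473]
palette_front 0.9 [330. 166.] [ 0.5979 -0.0686  0.    ]
palette 0.66 [345. 168.] [ 0.5937 -0.1086  0.    ]
palette 0.36 [303. 174.] [0.5746 0.0042 0.    ]
lip 0.8 [271. 174.] [0.5703 0.088  0.012 ]
lip 0.4 [175. 117.] [0.719  0.3478 0.012 ]
bay_floor 0.94 [258. 178.] [0.5614 0.1223 0.007 ]
keeper_pivot 0.67 [257. 146.] [0.6418 0.127  0.036 ]
keeper_knob 0.75 [239. 140.] [0.649  0.1725 0.061 ]
side palette 0.62 3093 0.024772572821133616 ((592.7937622070312, -111.45063781738281), (101.46624755859375, 120.64875030517578), 84.84867095947266)
dock 0.71 870 ((572.0318603515625, 108.18556213378906), (166.23428344726562, 221.314697265625), 4.944481372833252)
1 437 [ 0.09528033 -0.9954505   0.632606    0.12146708]
-1 433 [ 0.08642436 -0.99625844  0.49594057  0.08950885]
keeper 0.47 [291. 188.] [0.6396 0.1592 0.048 ]
 z [-0.001  0.047  0.072] [0.64480218 0.1718956  0.06673865]
keeper 0.17 [318. 298.] [ 0.576 -0.143  0.048]
 z [0.007 0.025 0.027] 
palette_front 0.71 [309. 281.] [ 0.595  -0.0689  0.    ]
palette 0.92 [314. 298.] [ 0.5878 -0.1072  0.    ]
lip 0.93 [276. 233.] [0.5717 0.0633 0.012 ]
bay_floor 0.84 [262. 216.] [0.5626 0.1291 0.007 ]
keeper_pivot 0.6 [299. 197.] [0.6517 0.136  0.036 ]
keeper_pivot 0.35 [319. 300.] [ 0.5799 -0.1395  0.036 ]
keeper_knob 0.65 [289. 181.] [0.6385 0.1667 0.061 ]
keeper_knob 0.52 [315. 299.] [ 0.5644 -0.153   0.061 ]
```

```bash
cat >> h.py <<'E'
O=np.array([.5676,.0689]); A=.0865
D=np.array([[np.cos(A),-np.sin(A)],[np.sin(A),np.cos(A)]])  # dock->world
def todock(p): return D.T@(np.asarray(p)[:2]-O)
def go(x,y,z,yaw=0):
    """tool-frame cm shift and turn to bring TCP to dock x,y (m), height z, yaw rel. dock"""
    s=arm.get_state(); Rm=R.from_euler('xyz',s["ee_rot"]); w=np.r_[O+D@[x,y],z]-s["eef_pos"]
    Rt=R.from_euler('xyz',[np.pi,0,-np.pi/2+A+yaw])
    print("t",round(s["t"],2),"dock",np.round(np.r_[todock(s["eef_pos"]),s["eef_pos"][2]]*1000,1),"force(dock)",np.round(np.r_[D.T@s["force"][:2],s["force"][2]],1),"w",round(s["width"],3))
    print("shift now",np.round(Rm.inv().apply(w)*100,2),"after turn",np.round(Rt.inv().apply(w)*100,2),"turn",np.round((Rm.inv()*Rt).as_rotvec(),3))
E
python3 -m crank '[[75,[0,0,0],[0,0,0.147]],[75,[0,0,0],[0,0,0.147]],[75,[0,0,0],[0,0,0.147]],[75,[0,0,0],[0,0,0.147]],[75,[0,0,0],[0,0,0.147]],[75,[0,0,0],[0,0,0.147]],[75,[0,0,0],[0,0,0.147]],[75,[0,0,0],[0,0,0.147]],[75,[0,0,0],[0,0,0]]]'; python3 -c "
from h import *
go(.0095,-.275,.2)"
```

```text
t: 3.6
eef_pos: [0.2032, 0.6436, 0.2265]
ee_rot: [3.142, -0.0, -1.484]
force: [-1.0, -0.3, 1.0]
width: 0.0658
t 3.6 dock [-313.4  604.1  226.5] force(dock) [-1.  -0.2  1. ] w 0.066
shift now [ 87.91 -32.27   2.66] after turn [ 87.91 -32.29   2.65] turn [ 0. -0.  0.]
```

```bash
python3 -m crank '[[75,[4.3,-1.6,0],[0,0,0]],[75,[4.3,-1.6,0],[0,0,0]],[75,[4.3,-1.6,0],[0,0,0]],[75,[4.3,-1.6,0],[0,0,0]],[75,[4.3,-1.6,0],[0,0,0]],[75,[4.3,-1.6,0],[0,0,0]],[75,[4.3,-1.6,0],[0,0,0]],[75,[4.3,-1.6,0],[0,0,0]],[75,[4.3,-1.6,0],[0,0,0]],[75,[4.3,-1.6,0],[0,0,0]]]'; python3 -m crank '[[75,[4.3,-1.6,0],[0,0,0]],[75,[4.3,-1.6,0],[0,0,0]],[75,[4.3,-1.6,0],[0,0,0]],[75,[4.3,-1.6,0],[0,0,0]],[75,[4.3,-1.6,0],[0,0,0]],[75,[4.3,-1.6,0],[0,0,0]],[75,[4.3,-1.6,0],[0,0,0]],[75,[4.3,-1.6,0],[0,0,0]],[75,[4.3,-1.6,0],[0,0,0]],[75,[1,0,0],[0,0,0]],[75,[0,0,0],[0,0,0]]]'; python3 -c "
from h import *
go(.0095,-.275,.15)
im,d=optics.grab_frame('wrist');cv2.imwrite('pics/w1.png',im[...,::-1])"
```

```text
t: 4.6
eef_pos: [0.4013, 0.2279, 0.2271]
ee_rot: [-3.141, 0.001, -1.476]
force: [1.4, -0.1, -0.2]
width: 0.0657
t: 5.7
eef_pos: [0.5794, -0.1548, 0.2258]
ee_rot: [3.14, 0.0, -1.481]
force: [0.5, -0.3, 0.2]
width: 0.0661
t 5.7 dock [  -7.6 -223.9  225.8] force(dock) [ 0.4 -0.3  0.2] w 0.066
shift now [ 5.12 -1.7   7.58] after turn [ 5.11 -1.71  7.58] turn [0.001 0.    0.003]
```

View pics/w1.png

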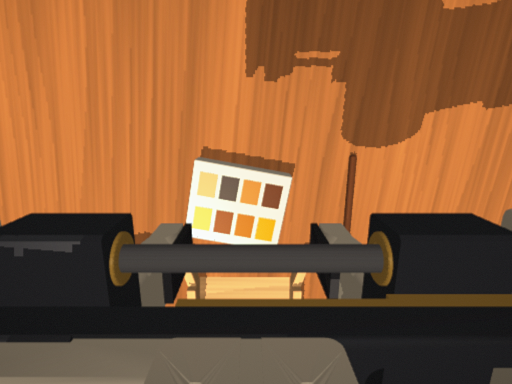

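The wrist view shows the palette at about (238,202), turned against the dock, and the dock mouth at (245,290). The palette is clear of the fingers.

```bash
python3 -m crank '[[75,[2.55,-0.85,0],[0,0,0]],[75,[2.55,-0.85,0],[0,0,0]],[75,[0,0,4.4],[0,0,0]],[75,[0,0,4.4],[0,0,0]],[75,[0,0,4.4],[0,0,0]],[75,[0,0,4.4],[0,0,0]],[75,[0,0,2],[0,0,0]],[75,[0,0,1.3],[0,0,0]],[75,[0,0,0.6],[0,0,0]],[75,[0,0,0],[0,0,0]]]'; python3 -c "
from h import *
go(.0095,-.275,.01)"
```

```text
t: 6.75
eef_pos: [0.6014, -0.2017, 0.012]
ee_rot: [-3.141, -0.0, -1.48]
force: [-0.1, 0.1, 1.2]
width: 0.0655
t 6.75 dock [  10.3 -272.5   12. ] force(dock) [-0.1  0.2  1.2] w 0.066
shift now [0.25 0.08 0.2 ] after turn [0.25 0.08 0.2 ] turn [-0.    -0.     0.004]
```

```bash
cat >> h.py <<'E'
def pal(c="side",f=None):
    im,d=optics.grab_frame(c); P=cloud(c,d); rr=outline_of(c,"palette")
    if f: cv2.imwrite(f,im[...,::-1])
    if not rr: print("no palette"); return
    q=P[rr[0]["region"]&(d>0)]; m=np.median(q[:,2]); t=q[abs(q[:,2]-m)<.012]
    (cx,cy),(w,h),a=cv2.minAreaRect((t[:,:2]*1000).astype(np.float32)); a=a if w<h else a-90
    if a<45: a+=90
    g=np.linalg.lstsq(np.c_[t[:,:2]-t[:,:2].mean(0),np.ones(len(t))],t[:,2],rcond=None)[0]
    x=D.T@g[:2]
    print(c,"pal dock xy mm",np.round(todock([cx/1000,cy/1000])*1000,1),"size",round(w),round(h),"yaw rel deg",round(a-90-np.degrees(A),1),"z top",np.round(m*1000,1),"slope",np.round(x,3),"conf",round(rr[0]["conf"],2))
E
python3 -m crank '[[75,[-0.5,0,0.1],[0,0,0]],[75,[-0.5,0,0.1],[0,0,0]],[75,[-0.5,0,0],[0,0,0]],[75,[-0.5,0,0],[0,0,0]],[75,[-0.4,0,0],[0,0,0]],[75,[-0.4,0,0],[0,0,0]],[75,[-0.4,0,0],[0,0,0]],[75,[-0.4,0,0],[0,0,0]],[75,[-0.3,0,0],[0,0,0]],[75,[0,0,0],[0,0,0]]]'; python3 -c "
from h import *
go(.0095,-.234,.01)
pal('side','pics/s2.png');pal('top')"
```

```text
t: 7.75
eef_pos: [0.5972, -0.163, 0.0095]
ee_rot: [3.141, 0.0, -1.481]
force: [0.9, -0.2, 0.5]
width: 0.066
t 7.75 dock [   9.5 -233.6    9.5] force(dock) [ 0.9 -0.3  0.5] w 0.066
shift now [ 0.04 -0.   -0.05] after turn [ 0.04 -0.   -0.05] turn [0.001 0.    0.003]
side pal dock xy mm [  -1.8 -169.8] size 109 102 yaw rel deg -92.9 z top 24.8 slope [0.033 0.015] conf 0.93
no palette
```

View pics/s2.png

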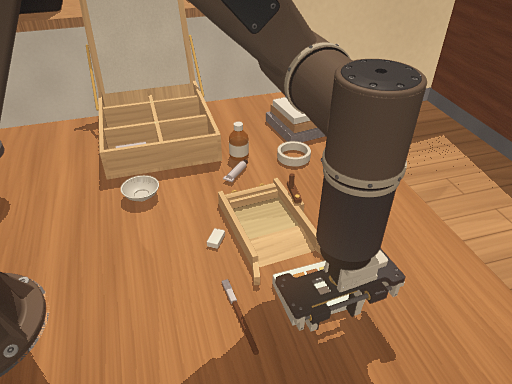

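The side view is mostly blocked by the gripper (around (340,285)). I'll back off 3 cm and lift to check with the wrist camera, since there is plenty of time.

```bash
python3 -m crank '[[75,[1,0,0],[0,0,0]],[75,[2,0,-1],[0,0,0]],[75,[1,0,-4.5],[0,0,0]],[75,[0,0,-4.5],[0,0,0]],[75,[0,0,-4.5],[0,0,0]],[75,[0,0,-4.5],[0,0,0]],[75,[0,0,0],[0,0,0]]]'; python3 -c "
from h import *
go(.0095,-.234,.01)
pal('wrist','pics/w3.png');pal('top');pal('side')"
```

```text
t: 8.65
eef_pos: [0.6045, -0.2051, 0.2073]
ee_rot: [-3.13, -0.003, -1.481]
force: [0.5, -0.6, 0.0]
width: 0.0655
t 8.65 dock [  13.1 -276.1  207.3] force(dock) [ 0.5 -0.6  0. ] w 0.065
shift now [-4.28  0.56 19.71] after turn [-4.21  0.36 19.73] turn [-0.011 -0.003  0.003]
no palette
no palette
side pal dock xy mm [   3.5 -170.1] size 121 102 yaw rel deg -92.8 z top 24.7 slope [0.009 0.023] conf 0.92
```

View pics/w3.png

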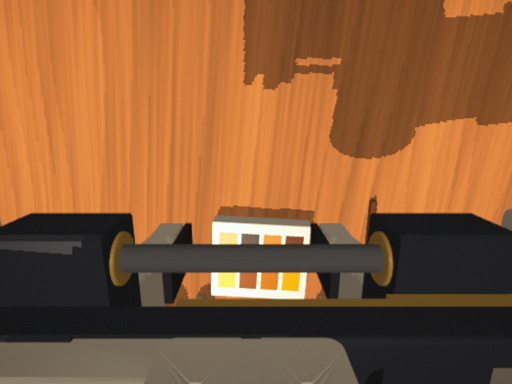

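The wrist view shows the palette square to the fingers at about (262,258). The side camera now sees it whole, at dock x 3.5 and y -170 mm with yaw -2.8°, which is nearly aligned. I'll descend again and push.

```bash
python3 -m crank '[[75,[0,0.9,4.5],[0.011,0.003,0]],[75,[0,0,4.5],[0,0,0]],[75,[0,0,4.5],[0,0,0]],[75,[0,0,3.5],[0,0,0]],[75,[-1,0,1.9],[0,0,0]],[75,[-1.5,0,0.8],[0,0,0]],[75,[0,0,0],[0,0,0]]]'; python3 -c "
from h import *
go(.003,-.234,.01)"
```

```text
t: 9.65
eef_pos: [0.591, -0.179, 0.0016]
ee_rot: [-3.133, -0.004, -1.48]
force: [1.3, 0.8, -0.2]
width: 0.0659
t 9.65 dock [   1.9 -249.     1.6] force(dock) [ 1.4  0.6 -0.2] w 0.066
shift now [-1.5  -0.12 -0.84] after turn [-1.5  -0.11 -0.84] turn [-0.009 -0.004  0.004]
```

```bash
python3 -m crank '[[75,[0,0,-0.8],[-0.009,-0.004,0.004]],[75,[-0.6,0,0],[0,0,0]],[75,[-0.6,0,0],[0,0,0]],[75,[-0.6,0,0],[0,0,0]],[75,[-0.6,0,0],[0,0,0]],[75,[-0.6,0.03,0],[0,0,0]],[75,[-0.6,0.03,0],[0,0,0]],[75,[-0.6,0.03,0],[0,0,0]],[75,[-0.6,0.03,0],[0,0,0]],[75,[-0.6,0.03,0],[0,0,0]],[75,[-0.6,0.03,0],[0,0,0]],[75,[-0.6,0,0],[0,0,0]]]'; python3 -c "
from h import *
go(0,-.177,.01); pal()"
```

```text
t: 10.85
eef_pos: [0.5839, -0.1134, 0.0105]
ee_rot: [-3.14, 0.001, -1.486]
force: [0.5, -2.6, -0.4]
width: 0.0656
t 10.85 dock [   0.5 -183.    10.5] force(dock) [ 0.2 -2.6 -0.4] w 0.066
shift now [-0.6   0.05  0.05] after turn [-0.6   0.05  0.05] turn [-0.002  0.001 -0.002]
side pal dock xy mm [  -4.8 -123.6] size 99 102 yaw rel deg 2.9 z top 23.9 slope [0.039 0.047] conf 0.61
```

```bash
python3 -m crank '[[75,[-0.6,0,0],[0,0,0]],[75,[-0.6,0,0],[0,0,0]],[75,[-0.6,0,0],[0,0,0]],[75,[-0.6,0,0],[0,0,0]],[75,[-0.6,0,0],[0,0,0]],[75,[-0.6,0,0],[0,0,0]]]'; python3 -c "
from h import *
go(0,-.06,.018)"; python3 -m crank '[[75,[-0.6,0,0],[0,0,0]],[75,[-0.6,0,0],[0,0,0]],[75,[-0.6,0,0],[0,0,0]],[75,[-0.6,0,0],[0,0,0]],[75,[-0.6,0,0],[0,0,0]],[75,[-0.5,0,-0.05],[0,0,0]]]'; python3 -c "
from h import *
go(0,-.06,.018); pal('side','pics/s4.png')"
```

```text
t: 11.55
eef_pos: [0.581, -0.0775, 0.0106]
ee_rot: [-3.14, 0.001, -1.486]
force: [0.2, -1.7, 0.3]
width: 0.0658
t 11.55 dock [   0.7 -147.    10.6] force(dock) [ 0.1 -1.8  0.3] w 0.066
shift now [-8.7   0.08 -0.73] after turn [-8.7   0.07 -0.74] turn [-0.002  0.001 -0.001]
t: 12.15
eef_pos: [0.5779, -0.0426, 0.011]
ee_rot: [-3.14, 0.001, -1.486]
force: [1.2, -2.2, -0.6]
width: 0.0654
t 12.15 dock [   0.7 -112.    11. ] force(dock) [ 1.  -2.3 -0.6] w 0.065
shift now [-5.2   0.07 -0.69] after turn [-5.2   0.07 -0.7 ] turn [-0.002  0.001 -0.001]
side pal dock xy mm [ -0.5 -87.6] size 94 67 yaw rel deg -42.5 z top 23.5 slope [0.032 0.228] conf 0.73
```

View pics/s4.png

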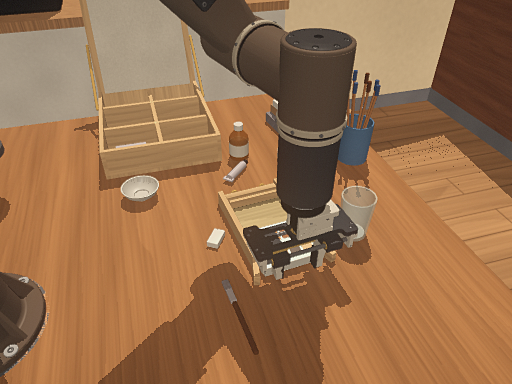

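The palette's nose is on the ramp inside the cheeks, with the gripper at about (300,235) and clear of the jar at (358,212). I'll keep pushing and let the fingertips rise with the ramp.

```bash
python3 -m crank '[[75,[-0.5,0.02,-0.08],[0,0,0]],[75,[-0.5,0.02,-0.08],[0,0,0]],[75,[-0.5,0.02,-0.08],[0,0,0]],[75,[-0.5,0,-0.08],[0,0,0]],[75,[-0.5,0,-0.08],[0,0,0]],[75,[-0.5,0,-0.08],[0,0,0]],[75,[-0.5,0,-0.08],[0,0,0]],[75,[-0.5,0,-0.08],[0,0,0]]]'; python3 -c "
from h import *
go(0,-.012,.019)"; python3 -m crank '[[75,[-0.4,0,-0.05],[0,0,0]],[75,[-0.4,0,0],[0,0,0]],[75,[-0.4,0,0],[0,0,0]],[75,[-0.4,0,0],[0,0,0]],[75,[-0.4,0,0],[0,0,0]],[75,[-0.4,0,0],[0,0,0]]]'; python3 -c "
from h import *
go(0,-.012,.019); pal()"
```

```text
t: 13.05
eef_pos: [0.5742, -0.003, 0.0178]
ee_rot: [-3.139, 0.001, -1.486]
force: [0.0, -3.4, 1.0]
width: 0.0656
t 13.05 dock [  0.3 -72.2  17.8] force(dock) [-0.3 -3.4  1. ] w 0.066
shift now [-6.02  0.04 -0.11] after turn [-6.02  0.03 -0.12] turn [-0.002  0.001 -0.001]
t: 13.65
eef_pos: [0.5719, 0.0211, 0.0179]
ee_rot: [-3.14, 0.001, -1.486]
force: [0.8, -1.5, -1.1]
width: 0.0657
t 13.65 dock [  0.2 -48.   17.9] force(dock) [ 0.7 -1.6 -1.1] w 0.066
shift now [-3.6   0.03 -0.1 ] after turn [-3.6   0.02 -0.11] turn [-0.002  0.001 -0.002]
side pal dock xy mm [  3.2 -10.4] size 130 80 yaw rel deg -33.3 z top 34.7 slope [0.036 0.023] conf 0.66
```

```bash
python3 -m crank '[[75,[-0.4,0,0],[0,0,0]],[75,[-0.4,0,0],[0,0,0]],[75,[-0.4,0,0],[0,0,0]],[75,[-0.4,0,0],[0,0,0]],[75,[-0.3,0,0],[0,0,0]],[75,[-0.3,0,0],[0,0,0]],[75,[-0.2,0,0],[0,0,0]],[75,[-0.2,0,0],[0,0,0]],[75,[-0.1,0,0],[0,0,0]],[75,[-0.1,0,0],[0,0,0]],[75,[-0.1,0,0],[0,0,0]]]'; python3 -c "
from h import *
go(0,-.012,.019); pal('side');pal('top')"
```

```text
t: 14.85
eef_pos: [0.5695, 0.0494, 0.0181]
ee_rot: [-3.14, 0.001, -1.486]
force: [0.5, -2.1, -0.7]
width: 0.066
t 14.85 dock [  0.2 -19.6  18.1] force(dock) [ 0.4 -2.1 -0.7] w 0.066
shift now [-0.76  0.03 -0.09] after turn [-0.76  0.02 -0.09] turn [-0.002  0.001 -0.002]
side pal dock xy mm [ 5.4 10.1] size 173 253 yaw rel deg -2.5 z top 8.4 slope [0.009 0.035] conf 0.68
top pal dock xy mm [-56.5  47.1] size 24 63 yaw rel deg 19.3 z top 35.6 slope [ 0.15  -0.038] conf 0.57
```

```bash
for i in 1; do python3 -m crank '[[75,[-0.1,0,0],[0,0,0]],[75,[-0.1,0,0],[0,0,0]],[75,[-0.1,0,0],[0,0,0]],[75,[-0.1,0,0],[0,0,0]],[75,[-0.1,0,0],[0,0,0]],[75,[-0.1,0,0],[0,0,0]]]'; python3 -m crank '[[75,[-0.1,0,0],[0,0,0]],[75,[-0.1,0,0],[0,0,0]],[75,[-0.1,0,0],[0,0,0]],[75,[-0.1,0,0],[0,0,0]]]';done; python3 -c "
from h import *
go(0,-.012,.019)
im,d=optics.grab_frame('top');cv2.imwrite('pics/t5.png',cv2.resize(im[110:240,180:340,::-1],None,fx=5,fy=4.5,interpolation=cv2.INTER_CUBIC)[:600,:800])"
```

```text
t: 15.65
eef_pos: [0.569, 0.0555, 0.0181]
ee_rot: [-3.14, 0.001, -1.486]
force: [0.1, -0.9, -0.8]
width: 0.0656
t: 16.05
eef_pos: [0.5688, 0.0595, 0.0182]
ee_rot: [-3.14, 0.001, -1.486]
force: [-0.1, -1.3, -1.0]
width: 0.0658
t 16.05 dock [ 0.3 -9.5 18.2] force(dock) [-0.2 -1.3 -1. ] w 0.066
shift now [ 0.25  0.03 -0.08] after turn [ 0.25  0.03 -0.08] turn [-0.002  0.001 -0.001]
```

View pics/t5.png

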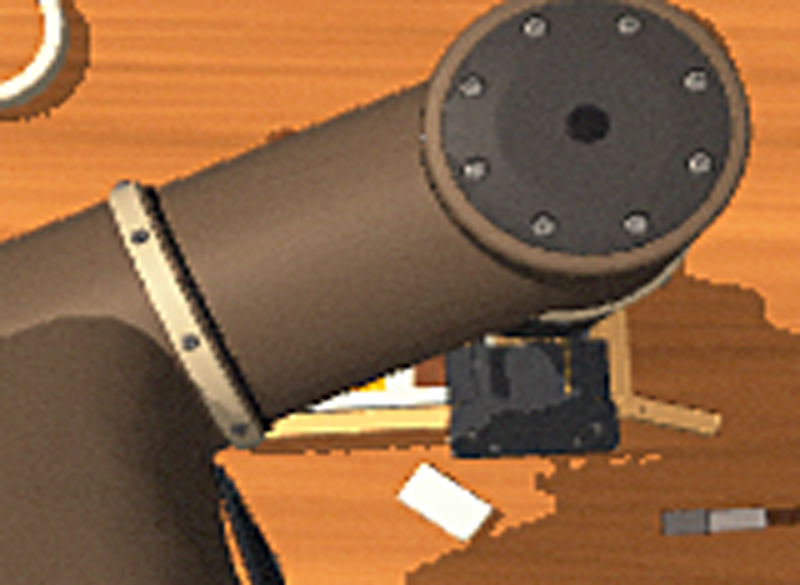

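The arm hides the palette from the top; only its edge shows, at about (390,385). I'll continue by feel in small steps.

```bash
python3 -m crank '[[75,[-0.05,0,0],[0,0,0]],[75,[-0.05,0,0],[0,0,0]],[75,[-0.05,0,0],[0,0,0]],[75,[-0.05,0,0],[0,0,0]]]' | grep -E "pos|force"; python3 -m crank '[[75,[-0.05,0,0],[0,0,0]],[75,[-0.05,0,0],[0,0,0]],[75,[-0.05,0,0],[0,0,0]],[75,[-0.05,0,0],[0,0,0]]]'| grep -E "pos|force";python3 -c "
from h import *
go(0,-.012,.019); pal('side','pics/s6.png')"
```

```text
eef_pos: [0.5685, 0.0614, 0.0182]
force: [0.3, -1.3, -0.1]
eef_pos: [0.5684, 0.0634, 0.0182]
force: [0.8, -1.0, -1.1]
t 16.9 dock [ 0.3 -5.5 18.2] force(dock) [ 0.7 -1.1 -1.1] w 0.066
shift now [ 0.65  0.03 -0.09] after turn [ 0.65  0.03 -0.08] turn [-0.002  0.001 -0.001]
side pal dock xy mm [-2.9 22.3] size 125 75 yaw rel deg -44.0 z top 31.1 slope [0.002 0.083] conf 0.71
```

View pics/s6.png

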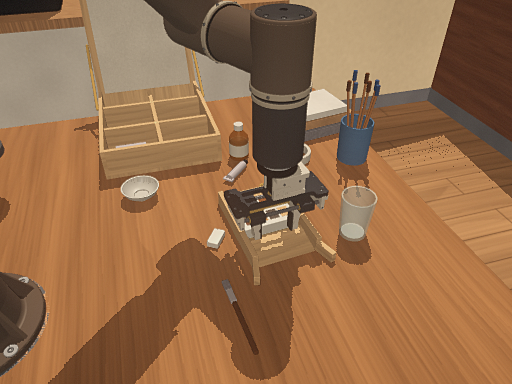

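The gripper at about (280,205) is inside the bay, and the jar and eraser are untouched. Still no stop contact, so I'll creep on.

```bash
python3 -m crank '[[75,[-0.05,0,0],[0,0,0]],[75,[-0.05,0,0],[0,0,0]],[75,[-0.05,0,0],[0,0,0]],[75,[-0.05,0,0],[0,0,0]]]' | grep -E "pos|force"
```

```text
eef_pos: [0.5682, 0.0654, 0.0181]
force: [1.2, -2.3, -0.4]
```

```bash
python3 -m crank '[[75,[-0.05,0,0],[0,0,0]],[75,[-0.05,0,0],[0,0,0]],[75,[-0.05,0,0],[0,0,0]]]'| grep -E "pos|force"
```

```text
eef_pos: [0.5681, 0.0669, 0.0182]
force: [-0.0, -2.0, -1.0]
```

```bash
python3 -m crank '[[75,[-0.05,0,0],[0,0,0]],[75,[-0.05,0,0],[0,0,0]],[75,[-0.05,0,0],[0,0,0]]]'| grep -E "pos|force"
```

```text
eef_pos: [0.568, 0.0674, 0.0182]
force: [2.2, -10.2, -0.9]
```

Contact at 10 N, with only 0.5 of the 1.5 mm travelled. That is below the 20 N limit, so I'll hold for a moment and verify.

```bash
python3 -m crank '[[75,[0,0,0],[0,0,0]],[75,[0,0,0],[0,0,0]],[75,[0,0,0],[0,0,0]],[75,[0,0,0],[0,0,0]]]'| grep -E "pos|force"; python3 -c "
from h import *
go(0,-.06,.019)
K,T,m=cam('side')
im,d=optics.grab_frame('side');P=cloud('side',d)
Q=(P[...,:2]-O)@D
M=(d>0)&(abs(Q[...,0])<.055)&(Q[...,1]>-.01)&(Q[...,1]<.15)&(P[...,2]<.045)&(P[...,2]>.003)
for y in range(-10,150,8):
    s=M&(abs(Q[...,1]*1000-y)<4)
    if s.sum()>4: print(y,s.sum(),np.round(np.percentile(P[...,2][s],[10,50,90])*1000,1),im[s].mean(0).round())
"
```

```text
eef_pos: [0.568, 0.0674, 0.0181]
force: [2.2, -7.6, 0.2]
t 18.4 dock [ 0.3 -1.6 18.1] force(dock) [ 1.6 -7.7  0.2] w 0.065
shift now [ 5.84  0.02 -0.09] after turn [ 5.84  0.03 -0.09] turn [-0.002 -0.    -0.002]
-10 103 [ 9.2 10.9 32.7] [172. 138.  98.]
-2 108 [ 9.4 11.  34.9] [160. 127.  89.]
6 239 [ 5.9 17.  30.6] [147. 130. 107.]
14 179 [ 7.6 27.6 32.6] [184. 171. 150.]
22 69 [30.7 32.2 33.1] [214. 197. 173.]
30 56 [30.6 31.9 33.1] [176. 146. 114.]
46 35 [31.  31.9 33.5] [173. 144. 110.]
54 59 [30.7 31.9 33.2] [212. 194. 169.]
62 10 [30.9 31.6 32.1] [224. 210. 186.]
86 10 [31.3 32.8 33.4] [156. 106.  71.]
94 12 [31.  32.4 32.8] [175. 123.  86.]
118 6 [26.5 27.1 27.6] [194. 160. 116.]
126 13 [19.6 21.4 24.2] [160. 122.  81.]
```

Steady at 7.7 N for over 0.5 s. The palette's top is level at about 32–33 mm over dock y 22–94 mm. I'll retreat backwards, then up, and check.

```bash
python3 -m crank '[[75,[0.1,0,0],[0,0,0]],[75,[0.5,0,0],[0,0,0]],[75,[1.5,0,0],[0,0,0]],[75,[1.5,0,-1],[0,0,0]],[60,[0,0,-4],[0,0,-0.14]],[50,[0,0,-4],[0,0,-0.14]],[40,[0,0,-4],[0,0,-0.14]],[40,[0,0,-4],[0,0,-0.14]],[40,[0,0,0],[0,0,-0.14]],[40,[0,0,0],[0,0,-0.085]],[40,[0,0,0],[0,0,0]]]'; python3 -c "
from h import *
s=arm.get_state()
go(.0849,.0983,.12,.785)
im,d=optics.grab_frame('side');P=cloud('side',d)
Q=(P[...,:2]-O)@D
M=(d>0)&(abs(Q[...,0])<.055)&(Q[...,1]>-.01)&(Q[...,1]<.15)&(P[...,2]<.045)&(P[...,2]>.003)
for y in range(-10,150,8):
    k=M&(abs(Q[...,1]*1000-y)<4)
    if k.sum()>4: print(y,k.sum(),np.round(np.percentile(P[...,2][k],[10,50,90])*1000,1))
pal('side','pics/s7.png'); pal('top')
for c in ('side','top'):
  im,d=optics.grab_frame(c);P=cloud(c,d);Q=(P[...,:2]-O)@D
  k=(d>0)&(abs(Q[...,0]-.07)<.06)&(abs(Q[...,1]-.085)<.05)&(P[...,2]>.053)&(P[...,2]<.078)
  print(c,k.sum(),Q[k].mean(0) if k.any() else '',P[k].mean(0) if k.any() else '')
  for r in spot_point(c,'keeper_knob')[:1]: print(r['conf'],todock(ray(c,r['uv'],.061)))
"
```

```text
t: 19.55
eef_pos: [0.5707, 0.0313, 0.1893]
ee_rot: [-3.138, -0.001, -0.7]
force: [-0.1, -0.1, 0.6]
width: 0.0352
t 19.55 dock [ -0.2 -37.7 189.3] force(dock) [-0.1 -0.1  0.6] w 0.035
shift now [ -3.63 -15.61   6.98] after turn [ -3.61 -15.63   6.93] turn [-0.003 -0.001 -0.001]
-10 77 [ 9.  10.3 12.2]
-2 97 [ 9.4 10.9 12. ]
6 338 [ 5.9 16.2 29.6]
14 299 [ 9.9 27.6 32.8]
22 131 [30.7 32.  33.5]
30 129 [30.7 32.2 33.5]
38 124 [30.7 32.2 33.6]
46 121 [30.8 32.1 33.4]
54 114 [30.7 32.1 33.5]
62 122 [30.7 32.  33.1]
70 107 [30.8 32.2 33.7]
78 124 [30.5 32.1 33.6]
86 105 [30.6 32.  33.4]
94 110 [30.9 32.1 33.4]
102 101 [30.9 31.9 33.6]
110 34 [29.6 31.2 32. ]
118 34 [25.1 27.  27.9]
126 182 [21.1 25.6 28.8]
134 101 [26.7 28.1 29.3]
142 28 [25.5 27.4 28.6]
side pal dock xy mm [-2.2 60.6] size 123 109 yaw rel deg -89.9 z top 31.6 slope [-0.002  0.029] conf 0.79
top pal dock xy mm [-36.7  59.6] size 49 98 yaw rel deg -0.2 z top 33.0 slope [0.03  0.001] conf 0.63
side 46 [0.08599163 0.09551239] [0.6450186  0.17148429 0.06515644]
0.46 [0.08501893 0.09016641]
top 0  
0.55 [-0.00677538  0.0085076 ]
```

View pics/s7.png

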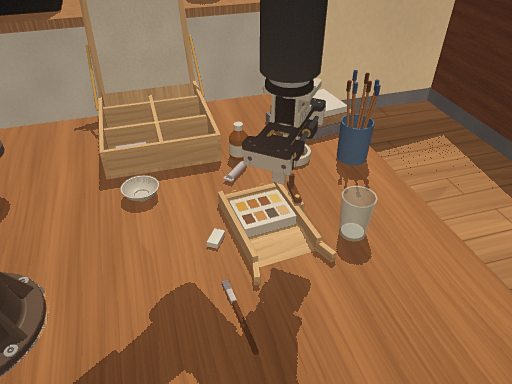

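The palette lies flat and square in the bay at about (265,212), centred near dock y 59 mm. The keeper knob is at about (293,182) and measures about (85, 97) mm in the dock frame. Now to fetch the knob.

```bash
python3 -m crank '[[40,[-0.9,-3.9,0],[0,0,0]],[40,[-0.9,-3.9,0],[0,0,0]],[40,[-0.9,-3.9,0],[0,0,0]],[40,[-0.9,-3.9,0],[0,0,0]],[40,[0,0,3.5],[0,0,0]],[40,[0,0,3.5],[0,0,0]],[40,[0,0,0],[0,0,0]]]'; python3 -c "
from h import *
go(.085,.099,.056,.785)
optics.grab_frame('side');d=optics.grab_frame('wrist')
cv2.imwrite('pics/w8.png',d[0][...,::-1])
for r in spot_point('wrist','keeper_knob')[:2]: print(r['conf'],r['uv'],todock(ray('wrist',r['uv'],.061)))
P=cloud('wrist',d[1]);Q=(P[...,:2]-O)@D
k=(d[1]>0)&(abs(Q[...,0]-.085)<.04)&(abs(Q[...,1]-.098)<.03)&(P[...,2]>.06)&(P[...,2]<.08)
print(k.sum(),Q[k].mean(0),P[k].mean(0))"
```

```text
t: 20.7
eef_pos: [0.6406, 0.1739, 0.1128]
ee_rot: [3.135, 0.004, -0.701]
force: [-0.9, 0.1, -0.7]
width: 0.0354
t 20.7 dock [ 81.8  98.3 112.8] force(dock) [-0.8  0.2 -0.7] w 0.035
shift now [ 0.2  -0.31  5.68] after turn [ 0.18 -0.27  5.68] turn [ 0.006  0.004 -0.002]
0.77 [245.8, 203.1] [0.09340939 0.09955751]
309 [0.09372129 0.09864225] [0.65244897 0.17527023 0.07498227]
```

View pics/w8.png

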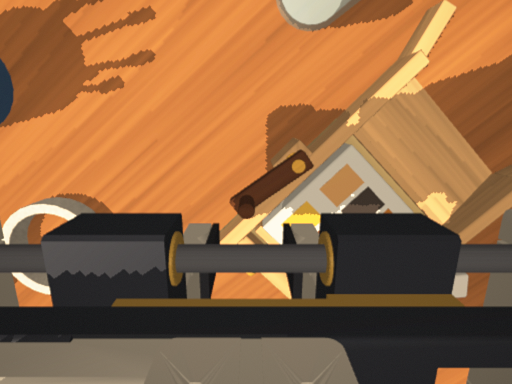

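The wrist view shows the knob at about (243,205) and the keeper's pivot at (300,165), with the knob roughly between the fingers. The two cameras disagree by about 8 mm, so I'll check the wrist calibration against known dock points.

```bash
python3 -c "
from h import *
go(.085,.099,.056,.785)
im,d=optics.grab_frame('wrist')
for n,z in (('keeper_knob',.061),('keeper_pivot',.036),('lip',.012)):
  for r in spot_point('wrist',n)[:1]: print(n,r['conf'],r['uv'],todock(ray('wrist',r['uv'],z))*1000)
P=cloud('wrist',d);Q=(P[...,:2]-O)@D*1000; Z=P[...,2]*1000
for nm,lo,hi,xr in (('wall',33,38,(60,85)),('keeper',45,51,(60,120)),('knob',65,80,(60,120)),('brass',49,56,(60,100))):
  k=(d>0)&(Z>lo)&(Z<hi)&(Q[...,0]>xr[0])&(Q[...,0]<xr[1])&(Q[...,1]>-40)&(Q[...,1]<130); q=Q[k]
  print(nm,k.sum(),np.round(np.r_[q.mean(0),np.percentile(q[:,0],[3,97]),np.percentile(q[:,1],[3,97])],1) if k.any() else '')
  if nm=='keeper': print(cv2.minAreaRect(q.astype(np.float32)))
"
```

```text
t 20.85 dock [ 86.1  99.  119.9] force(dock) [-0.5 -0.3  1.3] w 0.035
shift now [-0.09  0.1   6.39] after turn [-0.08  0.08  6.39] turn [-0.003 -0.002 -0.001]
keeper_knob 0.87 [251.8, 205.1] [89.42095127 97.95818774]
lip 0.92 [395.7, 181.6] [2.67044491 0.97279147]
wall 2815 [ 72.   36.3  60.8  78.4 -36.1 124.5]
keeper 1497 [ 86.4  72.4  75.8  97.2  44.1 107.6]
((86.1434555053711, 76.7881088256836), (69.48973083496094, 16.496240615844727), 80.48883056640625)
knob 250 [ 90.7  98.6  85.2  95.6  93.7 104.1]
brass 540 [ 85.9  70.8  77.6  95.9  45.7 105.1]
```

The arm was still settling in that first picture. At rest the keeper lies at about 80° in the dock frame, with the knob at about (88, 99) mm. I'll descend and grip it lightly.

```bash
python3 -m crank '[[40,[0.13,-0.13,2.5],[0,0,0]],[40,[0,0,2.5],[0,0,0]],[40,[0,0,1.3],[0,0,0]],[40,[0,0,0],[0,0,0]],[40,[0,0,0],[0,0,0]]]' 4; python3 -c "
from h import *
go(.088,.099,.056,.785)"; python3 -m crank '[[20,[0,0,0],[0,0,0]],[0,[0,0,0],[0,0,0]],[0,[0,0,0],[0,0,0]],[0,[0,0,0],[0,0,0]],[0,[0,0,0],[0,0,0]]]' 4; python3 -c "
from h import *
go(.088,.099,.056,.785)"
```

```text
t: 21.55
eef_pos: [0.6465, 0.1752, 0.0564]
ee_rot: [-3.139, -0.001, -0.7]
force: [-0.1, 0.1, 0.7]
width: 0.035
t 21.55 dock [87.8 99.1 56.4] force(dock) [-0.1  0.1  0.7] w 0.035
shift now [ 0.02 -0.01  0.04] after turn [ 0.02 -0.01  0.04] turn [-0.003 -0.001 -0.001]
t: 22.05
eef_pos: [0.6461, 0.1753, 0.056]
ee_rot: [-3.139, -0.001, -0.701]
force: [-0.4, 1.1, 2.8]
width: 0.0116
t 22.05 dock [87.4 99.2 56. ] force(dock) [-0.3  1.1  2.8] w 0.012
shift now [ 0.05 -0.03 -0.  ] after turn [ 0.05 -0.03 -0.  ] turn [-0.003 -0.001 -0.001]
```

```bash
python3 -c "
import numpy as np
a=np.radians(np.linspace(80,180,13));p=4.8*np.c_[np.cos(a),np.sin(a)];d=np.diff(p,axis=0)
s=.5**.5
for v in d: print(np.round([s*(v[0]-v[1]),-s*(v[0]+v[1])],2))"
```

```text
[-0.54  0.44]
[-0.47  0.51]
[-0.39  0.58]
[-0.3   0.63]
[-0.21  0.67]
[-0.11  0.69]
[-0.01  0.7 ]
[0.09 0.69]
[0.19 0.67]
[0.29 0.64]
[0.37 0.59]
[0.46 0.53]
```

```bash
python3 -m crank '[[0,[-0.54,0.44,0],[0,0,0]],[0,[-0.47,0.51,0],[0,0,0]],[0,[-0.39,0.58,0],[0,0,0]],[0,[-0.3,0.63,0],[0,0,0]],[0,[-0.21,0.67,0],[0,0,0]],[0,[-0.11,0.69,0],[0,0,0]]]'; python3 -c "
from h import *
go(.031,.052,.056,.785)"; python3 -m crank '[[0,[0,0.7,0],[0,0,0]],[0,[0.09,0.69,0],[0,0,0]],[0,[0.19,0.67,0],[0,0,0]],[0,[0.29,0.64,0],[0,0,0]],[0,[0.37,0.59,0],[0,0,0]],[0,[0,0,0],[0,0,0]]]'; python3 -c "
from h import *
go(.031,.052,.056,.785)"
```

```text
t: 22.65
eef_pos: [0.607, 0.1612, 0.0554]
ee_rot: [-3.139, -0.001, -0.7]
force: [0.1, 3.5, 1.9]
width: 0.0122
t 22.65 dock [47.3 88.6 55.4] force(dock) [0.4 3.4 1.9] w 0.012
shift now [ 1.44  3.73 -0.06] after turn [ 1.44  3.74 -0.06] turn [-0.002 -0.001 -0.001]
t: 23.25
eef_pos: [0.5933, 0.1285, 0.0551]
ee_rot: [-3.141, -0.001, -0.702]
force: [-0.3, -0.8, 1.3]
width: 0.0116
t 23.25 dock [30.7 57.1 55.1] force(dock) [-0.4 -0.8  1.3] w 0.012
shift now [ 0.38  0.34 -0.09] after turn [ 0.38  0.34 -0.09] turn [-0.001 -0.001 -0.002]
```

```bash
python3 -m crank '[[0,[0.15,0.15,0],[0,0,0]],[0,[0.15,0.15,0],[0,0,0]],[0,[0.07,0.07,0],[0,0,0]],[0,[0,0,0],[0,0,0]]]'; python3 -c "
from h import *
go(.031,.052,.056,.785)"
```

```text
t: 23.65
eef_pos: [0.5938, 0.1245, 0.0551]
ee_rot: [-3.14, -0.0, -0.701]
force: [-1.7, 0.8, 1.8]
width: 0.0119
t 23.65 dock [30.9 53.1 55.1] force(dock) [-1.6  0.9  1.8] w 0.012
shift now [ 0.09  0.07 -0.09] after turn [ 0.09  0.07 -0.09] turn [-0.001 -0.    -0.002]
```

```bash
python3 -m crank '[[0,[0.1,0.1,0],[0,0,0]],[0,[0.1,0.1,0],[0,0,0]],[0,[0.05,0.05,0],[0,0,0]],[0,[0,0,0],[0,0,0]]]'; python3 -c "
from h import *
go(.031,.052,.056,.785)"
```

```text
t: 24.05
eef_pos: [0.5951, 0.1225, 0.0552]
ee_rot: [-3.137, -0.001, -0.7]
force: [-0.1, 6.4, -0.0]
width: 0.0118
t 24.05 dock [32.  51.  55.2] force(dock) [ 0.5  6.4 -0. ] w 0.012
shift now [-0.15  0.   -0.08] after turn [-0.15  0.   -0.08] turn [-0.004 -0.001 -0.001]
```

End stop felt at 6.4 N. I'll release, rise and check.

```bash
python3 -m crank '[[40,[0,0,0],[0,0,0]],[40,[0,0,0],[0,0,0]],[40,[0,0,0],[0,0,0]],[40,[0,0,0],[0,0,0]],[40,[0,0,-3],[0,0,0]],[40,[0,0,-4.5],[0,0,0]],[40,[0,0,-4.5],[0,0,0]],[40,[4,2,-2],[0,0,0]],[40,[4.5,1.5,0],[0,0,0]],[40,[4.5,1.5,0],[0,0,0]],[40,[4.5,1.5,0],[0,0,0]],[40,[0,0,0],[0,0,0]]]'; python3 -c "
from h import *
pal('side','pics/s9.png')
for c in ('side','top'):
  im,d=optics.grab_frame(c);P=cloud(c,d);Q=(P[...,:2]-O)@D
  k=(d>0)&(abs(Q[...,0]-.05)<.06)&(abs(Q[...,1]-.06)<.06)&(P[...,2]>.043)&(P[...,2]<.052)
  if k.sum()>5: print(c,k.sum(),cv2.minAreaRect((Q[k]*1000).astype(np.float32)))
  k=(d>0)&(abs(Q[...,0])<.055)&(Q[...,1]>.015)&(Q[...,1]<.105)&(P[...,2]<.04)&(P[...,2]>.015)
  q=Q[k]; g=np.linalg.lstsq(np.c_[q,np.ones(len(q))],P[k][:,2],rcond=None)[0]; print('palette plane slope',np.round(g[:2],4),'z mid',np.median(P[k][:,2]))
go(0,0,.2,.785)"
```

```text
t: 25.25
eef_pos: [0.6876, -0.0465, 0.1942]
ee_rot: [-3.141, -0.001, -0.705]
force: [0.2, 0.1, 0.4]
width: 0.0352
side pal dock xy mm [-1.4 60.6] size 119 109 yaw rel deg -90.5 z top 31.7 slope [-0.003  0.032] conf 0.84
side 164 ((54.45143127441406, 50.4805793762207), (70.92548370361328, 18.827430725097656), 0.2845041751861572)
palette plane slope [0.0032 0.001 ] z mid 0.03217726671235327
palette plane slope [0. 0.] z mid nan
t 25.45 dock [ 108.1 -119.9  195. ] force(dock) [0.3 0.5 0.4] w 0.035
shift now [-16.12  -0.81  -0.5 ] after turn [-16.12  -0.83  -0.5 ] turn [-0.002 -0.    -0.002]
  return _methods._mean(a, axis=axis, dtype=dtype,
  ret = ret.dtype.type(ret / rcount)
```

View pics/s9.png

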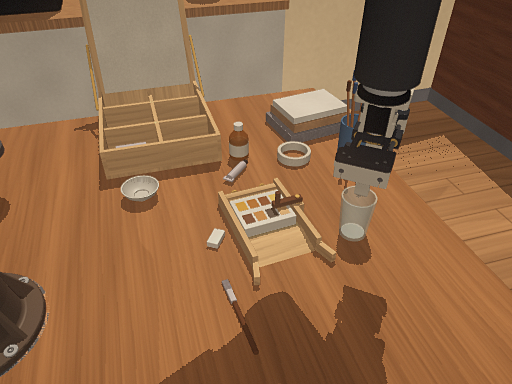

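The keeper lies square across the palette at (288,203) and measures 0.3° off square. The palette is level (slope 0.003 or less), the other things are in place, and the robot touches nothing. Handing in.

```bash
python3 -c "
from h import *
print(arm.job_done())"
```

```text
the job is handed in; nothing more can be done
None
```

The palette is in its bay against the stop, the keeper is swung across it, and I handed the job in at about 25.5 s. No verdict was reported.

**Palette:** I squared it up, pushed it up the ramp and over the lip with the half-open fingers, then crept forward until I felt the stop. The push peaked at about 10 N of the 20 N allowed and held at about 7.7 N for more than 0.4 s. Those figures are the wrist force; the force between palette and stop is not reported.

**Keeper:** I gripped the knob lightly and swung it to its end stop, where it resisted with 6.4 N. Then I let go and backed away.

**Last checks (side camera):**
- **Palette:** it lies level, with a slope of 0.003 or less. Its top is at about 32–33 mm and its middle about 58–60 mm beyond the lip.
- **Keeper:** it is square across the palette to within about 0.3°.
- **Other things:** they appear unmoved in the picture, though I did not measure them.

**Checks that failed or disagreed:**
- The top camera could not confirm the final state, because it gave no usable reading of the palette.
- An earlier 8 mm disagreement about the knob's position came mostly from a wrist picture taken while the arm was still settling. I measured again before gripping.

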